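Fill the dinner-table caddy and leave the kitchen things

ROBOT

A 6-joint arm with a two-finger parallel gripper is mounted at the origin on a cart in front of the work surface, level with it; the furniture and walls round the work are solid. World frame = base frame: x ahead of the robot, y to its left, z up, the work surface at z = 0. Lengths are in m, angles in degrees, forces in N, time in s.
With the tool pointing down it reaches from about 0.275 to 0.85 m from the base axis. Payload 19 kg.
Tool frame: the origin (TCP) lies midway between the tips of the shut fingers; the grasp point (between the pads) lies 19 mm behind it; z points along the fingers, y is the line along which they close (so a half turn about z gives the same grasp; the last joint's range is limited). The gripper opens to 85 mm and grips with 20 to 120 N. Pads are 22 mm wide; open, the fingers measure 114 mm over their backs; the gripper's body (76 mm by 85 mm) begins 54 mm behind the grasp point. The pads swing forward as they close: fully open they stand 13 mm farther back than shut.
Start: joints at [-71.849, 8.623, 82.357, -0, 89.026, -7.678], TCP at [0.25, -0.518, 0.207] pointing down, gripper open.
Joint ranges: [-160.23, 160.23], [-39.13, 120.54], [6.94, 153.29], [-79.49, 259.48], [9.18, 160.14], [-161.06, 161.06]. Speed limits (degrees/s): [108.29, 108.29, 127.2, 172.46, 172.46, 172.46].

INTERFACE

Orientations are given as [roll, pitch, yaw] about the fixed x, y, z axes, in that order (R = Rz(yaw) Ry(pitch) Rx(roll)).
In Python, from rig import get_state, get_image, camera_model, close_job gives the robot as it stands.
- The arm moves only by the tool move_arm, never from a script. Its arguments are lists of equal length, an entry for each row: "hand": the finger opening in m, from 0 to 0.0854; "dp": the shift along the tool's x, y, z in m, a list of three; "rotation": the turn, a rotation vector about the tool's x, y, z in rad, a list of three. A call has 1 to 20 rows; each row shifts and turns the commanded pose from where the row before left it, along the tool's axes as they then stand; what a row does not reach is not made up. A row lasts 1/8 s, in which the tool goes at most 62.5 mm and 10.7 degrees, less where a joint would pass 70% of its speed; a pose out of reach is approached as far as the arm can. A call is refused whole if a number of a shift passes 0.0625 or a number of a turn 0.188, either way. A call with a gripper value outside its range is refused whole. The fingers move at their own pace and stop on an object; "grip_force" is the grip in N (left out, the last holds). Time passes only in rows, so rows that do not move let the fingers close. It gives the time, the measured TCP pose, the force, the opening and the grip force at its end, in the units of the state.
- get_state(): the state, without advancing time (a new reading comes with each control period).
- get_image(name): name is "scene" or "top" or "wrist"; returns (picture, depth): 480x640x3 uint8, blue, green, red; 480x640 float32, m along the optical axis (not along the pixel's ray), 0 where there is no reading.
- camera_model(name): a dict with "fovy" (degrees; the focal length in pixels is half the picture's height over the tangent of half this angle, whatever the lens; pixels are square), "cx", "cy" (the principal point, pixels), "R" (3x3) and "t" (3): a world point X has camera coordinates R X + t. Camera axes: x right, y down, z forward; pixel columns grow to the right and rows downward; lengths in m; the calibration is good to about 2 mm. A picture is of the moment at which its call begins: read the wrist's pose just before it. camera_model takes no time and is no camera call; for the wrist camera it gives the pose at the moment of the call.
- close_job(): hands the job in; it is judged then, once.
The state is a dict: "time_s": time; "q": joint angles; "joint_vel": joint speeds; "effort": joint torques, N m; "ee_pos": TCP position; "orientation": TCP orientation; "contact_force": force on the tool from outside, world axes, zero at the start; "ft_torque": the same for the moment, N m; "width": opening from 0.0 (shut) to 1.0 (fully open); "finger_force": force on a finger pad.
Only numpy, scipy, OpenCV 4.12 (cv2) and the standard library are available. Lean on these libraries where they do the work, as an engineer would, in place of code of your own. Each camera call takes 0.05 s, during which the arm holds its last target. There are 200 camera calls.

TASK

Fill the oak caddy for the dinner table: stand one of the two steel-topped salt shakers in each of its two small wells, and the oil bottle and the wooden pepper mill in its two large wells, one in each, either way round. Each must stand upright on the floor of its well; never let one tip over on the way. The three spice jars with red or orange caps and the coffee cup stay in the kitchen: leave them standing where they are.

Things in the scene. Friction and masses are not known exactly. Their poses are not given: they have to be found in the camera images.
- caddy: Fixed low oak caddy, 352 mm long (its y) x 116 mm (x), lip 36 mm high; wire end handles 60 mm high, out to y = +-192 mm. Four round wells in a row at x = 0: large, 76 mm across, at y = -119 and +119 mm; small, 57 mm, at y = -35 and +35 mm. Deck 30 mm high, wells 20 mm deep (flat floor 10 mm above the worktop), mouths chamfered 3 mm. Origin: centre of underside; z up.
- oil_bottle: Clear glass oil bottle with a dark red cap: 58 to 60 mm across, 271 mm tall, narrowing from about 170 mm up; the cap is 32 mm across, its straight side from 255 mm to the top. To be gripped from above by the cap and the neck just under it. About 0.5 kg. Belongs in either large well. Origin: centre of its underside; z up its axis.
- pepper_mill: Dark turned-wood pepper mill: 58 mm across at the foot, 170 mm tall; its head is 49 mm across from 123 to 159 mm up and does not turn, with a 12 mm metal knob on top. Belongs in either large well (the one the bottle does not take). Origin: centre of its underside; z up its axis.
- salt_shaker_1: Salt shaker, one of two exactly alike: round pale grey glass body under a domed, pierced steel-grey top, all grey; 90 mm tall, body 44 mm across up to 66 mm, top 34 mm across. Belongs in either small well, one shaker to a well. Origin: centre of its underside; z up its axis.
- salt_shaker_2: Salt shaker, one of two exactly alike: round pale grey glass body under a domed, pierced steel-grey top, all grey; 90 mm tall, body 44 mm across up to 66 mm, top 34 mm across. Belongs in either small well, one shaker to a well. Origin: centre of its underside; z up its axis.
- spice_jar_1: Spice jar with a bright red or orange cap and a paper label, one of three, much the size of a salt shaker: 45 mm across, 106 mm tall. Does not belong in the caddy; must stay standing where it is. Origin: centre of its underside; z up its axis.
- spice_jar_2: Spice jar with a bright red or orange cap and a paper label, one of three, much the size of a salt shaker: 45 mm across, 106 mm tall. Does not belong in the caddy; must stay standing where it is. Origin: centre of its underside; z up its axis.
- spice_jar_3: Spice jar with a bright red or orange cap and a paper label, one of three, much the size of a salt shaker: 45 mm across, 106 mm tall. Does not belong in the caddy; must stay standing where it is. Origin: centre of its underside; z up its axis.
- espresso_cup: Small brown stoneware coffee cup with an ear handle: 67 x 94 mm with the handle, 58 mm tall. Does not belong in the caddy; must stay standing where it is. Origin: middle of cup and handle together, at the underside; z up.
Not all that is in view belongs to the job. What is shaped like the salt_shaker_1 but blue is not meant.

How it is judged:
By the outcome, as a careful person would: the job done as asked, in the order asked, and still so for the second after the job is handed in, with the robot touching nothing.
It also fails if it takes over 115 s, if anything falls off the work surface, if the arm or the gripper's body presses on something with over 40 N, if the wrist force passes 120 N, or if a joint passes its speed limit or range.

## Working session

There is one attempt and no reset: what is moved stays moved. The work goes in short steps, Python scripts to look and compute and a tool call to move; the robot and the scene stay as the last step left them, time stands still between calls to the robot, and variables do not carry over. Pictures are saved under pics/ and viewed, at most 14 in all, crops included, and the job is handed in when it is done.

Besides the shell and the picture viewer there is one more tool, called by a JSON object that holds its "op" and its "data". move_arm: Moves the arm, as the interface text tells. Its arguments: {"type":"object","properties":{"hand":{"type":"array","items":{"type":"number"}},"dp":{"type":"array","items":{"type":"array","items":{"type":"number"}}},"rotation":{"type":"array","items":{"type":"array","items":{"type":"number"}}},"grip_force":{"type":"number"}},"required":["hand","dp","rotation"]}

```bash
mkdir -p pics; ls; python3 - <<'E'
from rig import *
import cv2,numpy as np
print(get_state())
for n in("scene","top"):
    p,d=get_image(n); cv2.imwrite(f"pics/{n}0.png",p); np.savez(f"{n}0.npz",p=p,d=d)
    print(n,camera_model(n))
E
```

```text
pics
{'time_s': 0.0, 'q': array([-7.18488433e+01,  8.65147498e+00,  8.23938123e+01,  1.20902027e-03,
        8.90266266e+01, -7.67669678e+00]), 'joint_vel': array([ 0.03797186,  0.0441524 ,  0.02163004, -0.10852888,  0.07148043,
        0.12087664]), 'effort': array([ 1.79466228e-03, -7.13046455e+01, -5.70875931e+01,  5.92840115e-05,
        8.91764648e-03,  1.52311316e-05]), 'ee_pos': array([ 0.25041743, -0.51729021,  0.20596327]), 'orientation': array([-1.79928892e+02, -1.08044541e-02,  2.58278255e+01]), 'contact_force': array([-0.2904592 ,  0.15451354,  0.31336776]), 'ft_torque': array([ 0.00608373, -0.02071108, -0.01268592]), 'finger_force': 0.0, 'width': 0.999707305230135}
scene {'fovy': 50.7225837780657, 'cx': 325.8901709845911, 'cy': 243.08746205668712, 'R': array([[-0.84584103, -0.53336268,  0.00878686],
       [-0.332062  ,  0.513571  , -0.79118877],
       [ 0.41747788, -0.6721377 , -0.61150889]]), 't': array([0.4583762 , 0.20196615, 1.05694175])}
top {'fovy': 47.895534170602474, 'cx': 322.6577745037246, 'cy': 242.94915102180497, 'R': array([[ 0.01088439, -0.9998993 , -0.0091062 ],
       [-0.99382139, -0.00981137, -0.11055673],
       [ 0.11045625,  0.01025328, -0.9938281 ]]), 't': array([0.00858971, 0.56621629, 1.20391424])}
```

View pics/scene0.png

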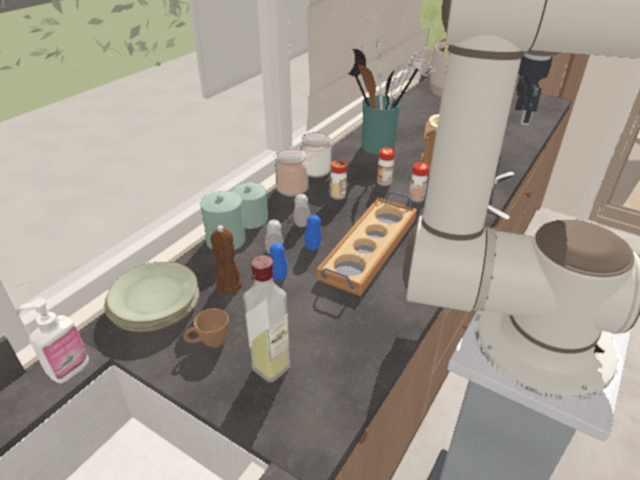

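View pics/top0.png

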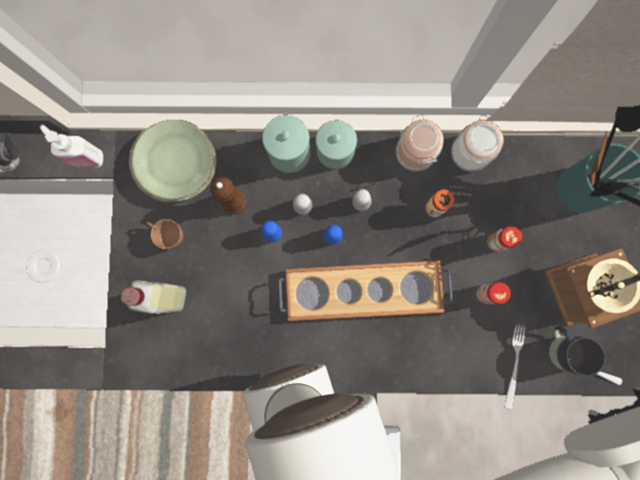

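The scene has four shaker-shaped things. In the top view, grey ones are at (302,204) and (362,199), and blue ones at (271,231) and (333,234). The task wants the all-grey pair. The bottle cap is at (131,296), the mill knob at (219,186), and the caddy wells run along row 290. I'll confirm the shakers in a crop and measure.

```bash
cat > h.py <<'E'
import numpy as np,cv2
from rig import *
def ray(m,u,v,z):
    f=240/np.tan(np.radians(m["fovy"]/2)); R,t=np.array(m["R"]),np.array(m["t"])
    c=-R.T@t; d=R.T@np.array([(u-m["cx"])/f,(v-m["cy"])/f,1]); return c+d*(z-c[2])/d[2]
def cloud(m,d):
    f=240/np.tan(np.radians(m["fovy"]/2)); v,u=np.mgrid[:480,:640]
    P=np.stack([(u-m["cx"])/f*d,(v-m["cy"])/f*d,d],-1); W=(P-np.array(m["t"]))@np.array(m["R"])
    W[d==0]=np.nan; return W
E
python3 - <<'E'
from h import *
Z={n:np.load(n+"0.npz") for n in("top","scene")}
C={n:cloud(camera_model(n),Z[n]["d"]) for n in Z}
p=Z["top"]["p"]
cv2.imwrite("pics/crop1.png",cv2.resize(p[160:330,100:480],None,fx=2.1,fy=2.1,interpolation=cv2.INTER_CUBIC))
q=Z["scene"]["p"]
cv2.imwrite("pics/crop2.png",cv2.resize(q[180:400,170:420],None,fx=2.7,fy=2.7,interpolation=cv2.INTER_CUBIC))
def box(n,u0,u1,v0,v1):
    W=C[n][v0:v1,u0:u1].reshape(-1,3); return W[np.isfinite(W).all(1)]
for nm,b,h in [("shA",(285,320,185,222),.09),("shB",(345,380,180,217),.09),("blA",(255,288,215,245),.09),("blB",(318,348,218,248),.09),("mill",(200,255,165,222),.17),("bottle",(110,195,270,325),.271),("cup",(140,190,210,255),.058)]:
    W=box("top",*b); print(nm,"zmax",W[:,2].max().round(4), np.percentile(W[:,2],98).round(4))
    for lo,hi in [(h-.03,h+.02),(h-.015,h+.02),(.02,h+.02)]:
        w=W[(W[:,2]>lo)&(W[:,2]<hi)]
        if len(w)>4:
            (c,r)=cv2.minEnclosingCircle(w[:,:2].astype(np.float32)); print("  z>%.3f"%lo,len(w),w.mean(0).round(4),"circ",np.round(c,4),round(r,4))
# merged cloud around each in scene view too
W=box("top",270,460,255,325); w=W[(W[:,2]>.024)&(W[:,2]<.045)]
print("caddy",len(w),cv2.minAreaRect(w[:,:2].astype(np.float32)),np.percentile(w[:,2],[5,50,95]))
# well floors
m=camera_model("top")
for u,v in[(312,293),(348,291),(380,290),(417,288)]:
    Wf=C["top"][v,u]; print("well",ray(m,u,v,.03).round(4),Wf.round(4))
E
```

```text
shA zmax 0.0947 0.0896
  z>0.060 191 [0.6529 0.0619 0.0841] circ [0.655  0.0621] 0.0175
  z>0.075 177 [0.6537 0.0621 0.0854] circ [0.655  0.0621] 0.0175
  z>0.020 292 [0.65   0.0617 0.0701] circ [0.6548 0.0631] 0.0216
shB zmax 0.0947 0.0901
  z>0.060 203 [ 0.6642 -0.0711  0.0838] circ [ 0.6663 -0.0712] 0.0175
  z>0.075 189 [ 0.665  -0.0711  0.0851] circ [ 0.6662 -0.071 ] 0.0175
  z>0.020 310 [ 0.6607 -0.0712  0.0701] circ [ 0.6659 -0.0732] 0.0213
blA zmax 0.0926 0.0894
  z>0.060 204 [0.5915 0.1315 0.0829] circ [0.593 0.133] 0.018
  z>0.075 184 [0.5924 0.1321 0.0848] circ [0.5934 0.1331] 0.0173
  z>0.020 313 [0.5882 0.1296 0.069 ] circ [0.5911 0.1318] 0.0214
blB zmax 0.0962 0.0903
  z>0.060 198 [ 0.5846 -0.0088  0.0841] circ [ 0.5856 -0.0088] 0.0177
  z>0.075 186 [ 0.5851 -0.009   0.0853] circ [ 0.586  -0.0089] 0.0173
  z>0.020 287 [ 0.5822 -0.0075  0.0717] circ [ 0.5872 -0.0076] 0.0216
mill zmax 0.174 0.1592
  z>0.140 415 [0.667  0.226  0.1532] circ [0.6694 0.2278] 0.0253
  z>0.155 167 [0.6682 0.2277 0.1598] circ [0.6678 0.2288] 0.0177
  z>0.020 1007 [0.6762 0.2374 0.0977] circ [0.6973 0.2524] 0.0677
bottle zmax 0.2754 0.2711
  z>0.241 370 [0.4392 0.3602 0.2668] circ [0.4389 0.3636] 0.0183
  z>0.256 329 [0.4391 0.3614 0.2692] circ [0.4389 0.3636] 0.0183
  z>0.020 1633 [0.4389 0.348  0.1827] circ [0.4397 0.3624] 0.037
cup zmax 0.0632 0.0574
  z>0.028 343 [0.5864 0.3779 0.0472] circ [0.5876 0.3774] 0.0456
  z>0.043 227 [0.5858 0.3761 0.0533] circ [0.5876 0.3774] 0.0456
  z>0.020 415 [0.5868 0.3784 0.0431] circ [0.5876 0.3774] 0.0456
caddy 5325 ((0.4605533480644226, -0.07894100248813629), (0.11619597673416138, 0.372876912355423), 3.741849660873413) [0.02637109 0.03115747 0.03791708]
well [0.4519 0.0374 0.03  ] [0.4523 0.038  0.0091]
well [ 0.4573 -0.0441  0.03  ] [ 0.4577 -0.0448  0.011 ]
well [ 0.4603 -0.1165  0.03  ] [ 0.4608 -0.1183  0.0122]
well [ 0.4657 -0.2002  0.03  ] [ 0.4663 -0.2033  0.0116]
```

View pics/crop1.png

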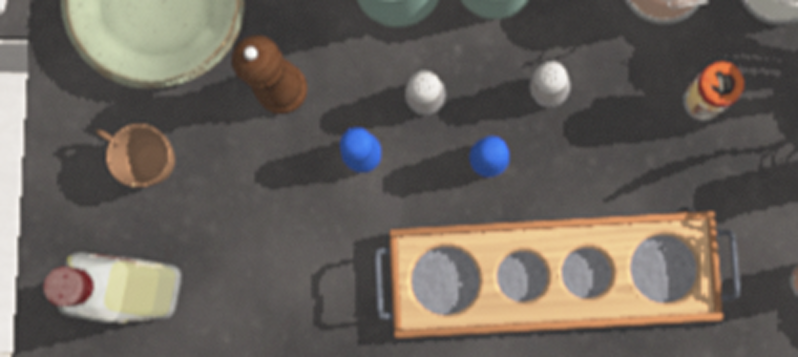

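View pics/crop2.png

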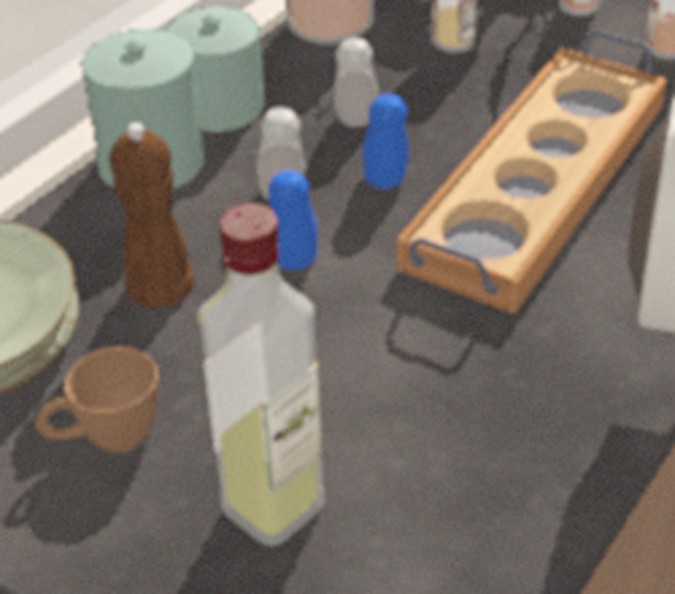

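The crops confirm it. The two grey shakers are in the back row, with the blue look-alikes in front, and heights, diameters and well spacing (238 mm) all match. Next I'll refine the caddy pose and check clearances around the shakers.

```bash
python3 - <<'E'
from h import *
Z=np.load("top0.npz"); m=camera_model("top"); W=cloud(m,Z["d"]); p=Z["p"]
hsv=cv2.cvtColor(p,cv2.COLOR_BGR2HSV)
oak=(cv2.inRange(hsv,(5,60,90),(30,255,255))>0); roi=np.zeros_like(oak); roi[255:330,265:465]=1
k=oak&roi&(W[...,2]>.024)&(W[...,2]<.045)
print("rect",cv2.minAreaRect(W[k][:,:2].astype(np.float32)))
g=((~oak)&roi).astype(np.uint8); g=cv2.morphologyEx(g,cv2.MORPH_OPEN,np.ones((3,3)))
cs,_=cv2.findContours(g,cv2.RETR_LIST,cv2.CHAIN_APPROX_NONE)
for c in cs:
    a=cv2.contourArea(c)
    if 250<a<1600:
        P=np.array([ray(m,u,v,.03)[:2] for u,v in c[:,0]]).astype(np.float32); (o,r)=cv2.minEnclosingCircle(P)
        print("hole",a,np.round(o,4),round(2*r,4),np.round(cv2.minAreaRect(P)[0],4))
print("camera",(-m["R"].T@m["t"]).round(3))
V=W.reshape(-1,3); V=V[np.isfinite(V).all(1)]
# obstacle grid: max height per 2cm cell
xs=np.arange(.54,.82,.02); ys=np.arange(.30,-.16,-.02)
print("y     ",*["%4d"%(y*1000) for y in ys])
for x in xs[::-1]:
    print("x%4d "%(x*1000),*["%4d"%(1000*np.nanmax(np.r_[0,V[(abs(V[:,0]-x)<.01)&(abs(V[:,1]-y)<.01),2]])) for y in ys])
# top of knob, cap
b=p[165:222,200:255]
kn=(W[...,2]>.162)&(W[...,2]<.18); kn[:,:200]=0;kn[:,255:]=0;kn[222:]=0;kn[:165]=0
print("knob",kn.sum(),W[kn].mean(0)); v,u=np.nonzero(kn); print(u.mean(),v.mean(),ray(m,u.mean(),v.mean(),.165))
rd=cv2.inRange(hsv,(0,80,40),(12,255,200))+cv2.inRange(hsv,(168,80,40),(180,255,200)); rd=(rd>0)&(W[...,2]>.262); rd[:,200:]=0
v,u=np.nonzero(rd); print("cap",len(u),u.mean(),v.mean(),ray(m,u.mean(),v.mean(),.271),W[rd].mean(0))
# sc
Zs=np.load("scene0.npz"); S=cloud(camera_model("scene"),Zs["d"]).reshape(-1,3); S=S[np.isfinite(S).all(1)]
for nm,c,h in[("A",(.655,.062),.09),("B",(.666,-.071),.09),("mill",(.669,.228),.14),("bot",(.439,.362),.26)]:
    w=S[(np.hypot(S[:,0]-c[0],S[:,1]-c[1])<.04)&(S[:,2]>h-.03)&(S[:,2]<h+.03)]
    print(nm,len(w),w.mean(0).round(4),w.min(0).round(3),w.max(0).round(3))
E
```

```text
rect ((0.46066778898239136, -0.08069108426570892), (0.11619597673416138, 0.35529062151908875), 3.741849660873413)
hole 418.0 [ 0.4566 -0.0446] 0.0546 [ 0.4562 -0.0453]
hole 413.5 [ 0.4616 -0.1134] 0.0544 [ 0.4609 -0.1137]
hole 772.0 [0.4516 0.0383] 0.0733 [0.4509 0.0385]
hole 757.5 [ 0.4672 -0.1967] 0.0727 [ 0.4669 -0.1969]
camera [0.43  0.002 1.259]
y       300  279  259  239  219  199  179  159  139  119   99   79   59   39   19    0  -20  -40  -60  -80 -100 -120 -140
x 800    49   53    5    6    6    6    5    6  127  129  140  130  130  122   98  109  112  102   97    6    8    6    7
x 780    46   56   45    5    4    6    6    6  130  131  142  135  130  127   98  110  114  100   96    6    5    5    6
x 760    43   51   52    5    5    6    5    5  127  130  130  129  127    5   99   98   99   97   61    8    6    7    8
x 740    45   51   51    5    7    7    4    7   93  126  128  126  123    6    7   94   94    4    6    6    6    6    6
x 720    47   52    2    3    5    5    5    6    5    4    6    7    6    5    4    6    7    6    8    7    7    5    6
x 700    52   5
[... 903 characters left out ...]
 5    7    7    5   80   80    6    8    5    7    6    9
x 540     4    4    6    5    4    5    5    6    6    4    6    6    5    6    5    6    4    5    6    7    7    7    6
knob 31 [0.66982162 0.22715275 0.16852004]
219.32258064516128 184.51612903225808 [0.67059675 0.2278859  0.165     ]
cap 57 134.01754385964912 294.87719298245617 [0.44065232 0.35547432 0.271     ] [0.44068977 0.35651478 0.26804137]
A 182 [0.6475 0.0749 0.0776] [0.636 0.056 0.06 ] [0.666 0.087 0.092]
B 156 [ 0.6591 -0.0591  0.0776] [ 0.647 -0.077  0.06 ] [ 0.679 -0.045  0.091]
mill 542 [0.6551 0.2412 0.1409] [0.639 0.212 0.11 ] [0.684 0.257 0.17 ]
bot 589 [0.4325 0.3739 0.2589] [0.419 0.349 0.23 ] [0.455 0.386 0.274]
```

{"op": "move_arm", "data": {"hand": [0.085,0.085,0.085,0.085,0.085,0.085,0.085,0.085,0.085,0.085,0.085,0.085,0.085,0.085,0.085,0.085,0.085,0.085,0.085], "dp": [[0,0,0],[0,0,0],[0,0,0],[0,0,0],[0,0,0],[0,0,0],[0,0,0],[0.042,0.0443,0],[0.042,0.0443,0],[0.042,0.0443,0],[0.042,0.0443,0],[0.042,0.0443,0],[0.042,0.0443,0],[0.042,0.0443,0],[0.042,0.0443,0],[0.042,0.0443,0],[0.042,0.0443,0],[0,0,0],[0,0,0]], "rotation": [[0,0,-0.169],[0,0,-0.169],[0,0,-0.169],[0,0,-0.169],[0,0,-0.169],[0,0,-0.169],[0,0,-0.169],[0,0,0],[0,0,0],[0,0,0],[0,0,0],[0,0,0],[0,0,0],[0,0,0],[0,0,0],[0,0,0],[0,0,0],[0,0,0],[0,0,0]], "grip_force": 40}}

```text
time_s: 2.48
ee_pos: [0.6659, -0.0705, 0.206]
orientation: [-179.9, -0.0, 93.6]
contact_force: [-0.6, 0.2, -0.5]
width: 0.995
finger_force: 0.0
```

```bash
python3 - <<'E'
from h import *
m=camera_model("wrist"); p,d=get_image("wrist"); cv2.imwrite("pics/w1.png",p)
s=get_state(); print(s["ee_pos"],s["orientation"],s["contact_force"],s["q"]); W=cloud(m,d)
for c in[(.666,-.071),(.655,.062),(.585,-.009)]:
    k=(np.hypot(W[...,0]-c[0],W[...,1]-c[1])<.035)&(W[...,2]>.07)&(W[...,2]<.1)
    w=W[k]
    if len(w)>9: v,u=np.nonzero(k); print(len(w),w.mean(0).round(4),cv2.minEnclosingCircle(w[:,:2].astype(np.float32)),u.mean(),v.mean())
E
```

```text
[ 0.66566271 -0.07111591  0.20639675] [-1.79964369e+02 -3.91459607e-04  9.35827524e+01] [-0.24493482 -1.16695724 -0.44754407] [-1.26805649e+01  2.00564444e+01  6.82408977e+01 -9.60715360e-03
  9.17369727e+01 -1.62636058e+01]
1719 [ 0.6624 -0.0676  0.0845] ((0.662484347820282, -0.06954189389944077), 0.01730591431260109) 316.87201861547413 211.09656777196045
1663 [0.6512 0.058  0.0841] ((0.6505631804466248, 0.06457703560590744), 0.017200838774442673) 311.52675886951295 16.09561034275406
2092 [ 0.5843 -0.0067  0.0843] ((0.5819470882415771, -0.007091629784554243), 0.017349708825349808) 206.30544933078394 115.09942638623328
```

View pics/w1.png

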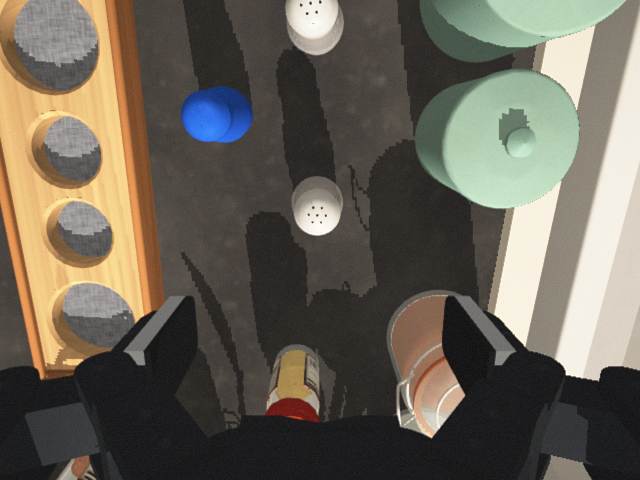

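Wrist view shows grey shaker B at (317,212), blue at (215,115), and grey A at (313,20). Nothing stands in the way, so I descend on B.

{"op": "move_arm", "data": {"hand": [0.085,0.085,0.085,0.085,0.085,0.085,0.085,0.03,0.03,0.03,0.03,0.03,0.03,0.03,0.03], "dp": [[0.001,-0.0017,0.03],[0,0,0.04],[0,0,0.04],[0,0,0.035],[0,0,0.02],[0,0,0.009],[0,0,0],[0,0,0],[0,0,0],[0,0,0],[0,0,0],[0,0,0],[0,0,0],[0,0,0],[0,0,0]], "rotation": [[0,0,0],[0,0,0],[0,0,0],[0,0,0],[0,0,0],[0,0,0],[0,0,0],[0,0,0],[0,0,0],[0,0,0],[0,0,0],[0,0,0],[0,0,0],[0,0,0],[0,0,0]], "grip_force": 40}}

```text
time_s: 4.4
ee_pos: [0.6646, -0.0696, 0.0333]
orientation: [180.0, 0.0, 93.6]
contact_force: [-1.7, -0.7, 5.7]
width: 0.38
finger_force: 39.4
```

Width reads 0.38 where the 44 mm body should give about 0.52. I'll lift slightly and look.

{"op": "move_arm", "data": {"hand": [0.03,0.03,0.03], "dp": [[0,0,-0.01],[0,0,-0.01],[0,0,0]], "rotation": [[0,0,0],[0,0,0],[0,0,0]]}}

```text
time_s: 4.78
ee_pos: [0.665, -0.0697, 0.0539]
orientation: [179.9, 0.0, 93.6]
contact_force: [-0.3, 0.1, -2.2]
width: 0.38
finger_force: 39.5
```

```bash
python3 - <<'E'
from h import *
p,d=get_image("scene"); q,_=get_image("wrist")
a=cv2.resize(p[130:290,210:450],None,fx=1.65,fy=1.65,interpolation=cv2.INTER_CUBIC); b=cv2.resize(q,(396,297))
h=max(a.shape[0],b.shape[0]); o=np.zeros((h,a.shape[1]+b.shape[1],3),np.uint8); o[:a.shape[0],:a.shape[1]]=a; o[:b.shape[0],a.shape[1]:]=b
cv2.imwrite("pics/g1.png",o); s=get_state(); print(s["ee_pos"],s["width"],s["contact_force"],s["finger_force"],s["ft_torque"])
E
```

```text
[ 0.66441766 -0.06957864  0.05268358] 0.37910937939397976 [-1.17516671 -1.27214959 -1.40861976] 39.525994236576025 [-0.00279106  0.07347981 -0.00488648]
```

View pics/g1.png

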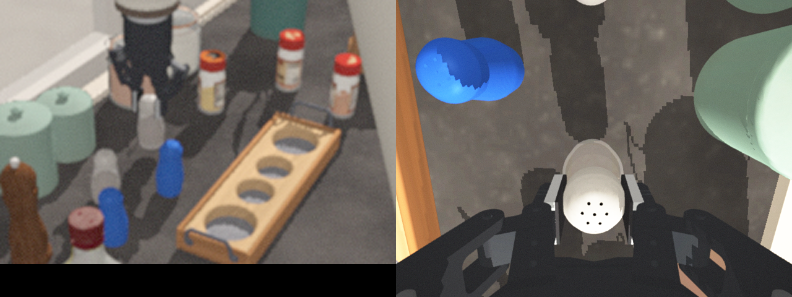

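The wrist crop shows the grey shaker upright between the pads, held at its steel top and lifted clear. I carry it to hover over the small -y well and re-measure the caddy there.

{"op": "move_arm", "data": {"hand": [0.03,0.03,0.03,0.03,0.03,0.03,0.03,0.03,0.03,0.03,0.03], "dp": [[0,0,-0.03],[0,0,-0.037],[-0.002,-0.012,0],[-0.0055,-0.034,0],[-0.0055,-0.034,0],[-0.0055,-0.034,0],[-0.0055,-0.034,0],[-0.0055,-0.034,0],[-0.0036,-0.0223,0],[0,0,0],[0,0,0]], "rotation": [[0,0,0],[0,0,0],[0,0,0],[0,0,0],[0,0,0],[0,0,0],[0,0,0],[0,0,0],[0,0,0],[0,0,0],[0,0,0]]}}

```text
time_s: 6.25
ee_pos: [0.4626, -0.1154, 0.1192]
orientation: [-180.0, -0.0, 93.6]
contact_force: [0.5, -1.2, -0.5]
width: 0.376
finger_force: 39.7
```

```bash
python3 - <<'E'
from h import *
m=camera_model("wrist"); p,d=get_image("wrist"); cv2.imwrite("pics/w2.png",p)
s=get_state(); print(s["ee_pos"],s["orientation"],s["contact_force"],s["width"]); W=cloud(m,d)
hsv=cv2.cvtColor(p,cv2.COLOR_BGR2HSV); oak=(cv2.inRange(hsv,(5,60,90),(30,255,255))>0)
k=oak&(W[...,2]>.024)&(W[...,2]<.045)&(abs(W[...,0]-.46)<.1); w=W[k][:,:2].astype(np.float32)
print(cv2.minAreaRect(w),np.median(W[k][:,2]))
g=(~oak).astype(np.uint8); g=cv2.morphologyEx(g,cv2.MORPH_OPEN,np.ones((5,5)))
cs,_=cv2.findContours(g,cv2.RETR_LIST,cv2.CHAIN_APPROX_NONE)
for c in cs:
    if cv2.contourArea(c)>1500:
        P=np.array([ray(m,u,v,.03)[:2] for u,v in c[:,0]]).astype(np.float32);o,r=cv2.minEnclosingCircle(P)
        if r<.06: print("hole",np.round(o,4),round(2*r,4),c[:,0].mean(0))
E
```

```text
[ 0.46280875 -0.11535424  0.11918741] [-1.79979130e+02 -2.23027381e-02  9.36125643e+01] [-0.02178431 -0.33894689 -0.72646951] 0.3763139516536345
((0.4585834741592407, -0.12123964726924896), (0.1165882870554924, 0.2733774781227112), 3.6724202632904053) 0.030004416619475532
hole [ 0.4693 -0.2403] 0.098 [320.00546448 390.07650273]
hole [ 0.4537 -0.0428] 0.052 [314.528 106.152]
```

View pics/w2.png

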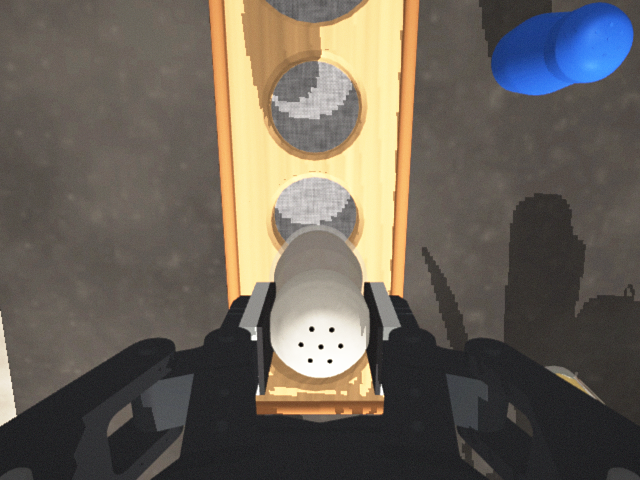

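Wrist view shows the shaker held upright and centred at (320,330), with the next small well at (315,107). The wrist camera puts everything about 4 mm lower in x than the top camera. I'll compare the held shaker with the caddy within this one camera.

```bash
python3 - <<'E'
from h import *
m=camera_model("wrist"); p,d=get_image("wrist"); W=cloud(m,d)
k=np.zeros((480,640),bool); k[225:380,270:372]=1
sat=cv2.cvtColor(p,cv2.COLOR_BGR2HSV)[...,1]<40
for lo,hi in[(.12,.2),(.15,.2),(.165,.2)]:
    q=k&sat&(W[...,2]>lo)&(W[...,2]<hi); w=W[q]
    if len(w): print(lo,len(w),w.mean(0).round(4),w.max(0).round(4),np.round(cv2.minEnclosingCircle(w[:,:2].astype(np.float32))[0],4),cv2.minEnclosingCircle(w[:,:2].astype(np.float32))[1])
print((-m["R"].T@m["t"]),get_state()["ee_pos"])
E
```

```text
0.12 10919 [ 0.461  -0.1083  0.1631] [ 0.4789 -0.0957  0.1767] [ 0.4617 -0.1142] 0.020247651264071465
0.15 8985 [ 0.4613 -0.1101  0.1691] [ 0.4789 -0.098   0.1767] [ 0.4618 -0.1143] 0.020245099440217018
0.165 7130 [ 0.4614 -0.1119  0.1715] [ 0.4782 -0.0987  0.1767] [ 0.4615 -0.115 ] 0.019312690943479538
[ 0.45714869 -0.04923543  0.28634702] [ 0.46286784 -0.1153214   0.11921383]
```

Offset agrees to about 1 mm, well within the 6.5 mm clearance, and the dome height (0.1767) confirms the hanging height. Lowering.

{"op": "move_arm", "data": {"hand": [0.03,0.03,0.03,0.03,0.03,0.03,0.03], "dp": [[0,-0.001,0.02],[0,0,0.025],[0,0,0.015],[0,0,0.008],[0,0,0.005],[0,0,0.001],[0,0,0]], "rotation": [[0,0,0],[0,0,0],[0,0,0],[0,0,0],[0,0,0],[0,0,0],[0,0,0]]}}

```text
time_s: 7.22
ee_pos: [0.4618, -0.1156, 0.046]
orientation: [180.0, 0.0, 93.6]
contact_force: [-0.1, 0.2, -1.4]
width: 0.377
finger_force: 39.7
```

{"op": "move_arm", "data": {"hand": [0.03,0.03,0.03], "dp": [[0,0,0.0015],[0,0,0.001],[0,0,0]], "rotation": [[0,0,0],[0,0,0],[0,0,0]]}}

```text
time_s: 7.6
ee_pos: [0.4617, -0.1156, 0.0433]
orientation: [180.0, 0.0, 93.6]
contact_force: [0.2, 0.1, 2.7]
width: 0.382
finger_force: 40.1
```

{"op": "move_arm", "data": {"hand": [0.085,0.085,0.085,0.085,0.085,0.085,0.085,0.085,0.085,0.085,0.085,0.085,0.085,0.085,0.085,0.085], "dp": [[0,0,0],[0,0,0],[0,0,0],[0,0,0],[0,0,0],[0,0,-0.02],[0,0,-0.04],[0,0,-0.04],[0.0277,0.0337,0],[0.0277,0.0337,0],[0.0277,0.0337,0],[0.0277,0.0337,0],[0.0277,0.0337,0],[0.0277,0.0337,0],[0,0,0],[0,0,0]], "rotation": [[0,0,0],[0,0,0],[0,0,0],[0,0,0],[0,0,0],[0,0,0],[0,0,0],[0,0,0],[0,0,0],[0,0,0],[0,0,0],[0,0,0],[0,0,0],[0,0,0],[0,0,0],[0,0,0]]}}

```text
time_s: 9.6
ee_pos: [0.6526, 0.0629, 0.1427]
orientation: [-180.0, -0.0, 93.6]
contact_force: [0.4, 0.8, -0.4]
width: 0.995
finger_force: 0.0
```

```bash
python3 - <<'E'
from h import *
m=camera_model("wrist"); p,d=get_image("wrist"); W=cloud(m,d)
c=(.653,.063); k=(np.hypot(W[...,0]-c[0],W[...,1]-c[1])<.035)&(W[...,2]>.075)&(W[...,2]<.1); w=W[k]; v,u=np.nonzero(k)
print(get_state()["ee_pos"],len(w),w.mean(0),cv2.minEnclosingCircle(w[:,:2].astype(np.float32)),p[k].mean(0),u.mean(),v.mean())
p,d=get_image("top"); W=cloud(camera_model("top"),d); np.savez("t1.npz",p=p,d=d)
k=(np.hypot(W[...,0]-.4617,W[...,1]+.1156)<.045)&(W[...,2]>.055)&(W[...,2]<.12); w=W[k]; v,u=np.nonzero(k)
print("placed",len(w),w.mean(0),w[:,2].max(),cv2.minEnclosingCircle(w[:,:2].astype(np.float32)) if len(w) else 0)
E
```

```text
[0.65250623 0.06256629 0.14302853] 2621 [0.65042658 0.06735203 0.08474278] ((0.65057772397995, 0.06495296955108643), 0.017238318920135498) [210.23464327 218.69896986 222.85997711] 318.6154139641358 232.77298740938573
placed 239 [ 0.46301785 -0.11589485  0.08969929] 0.10346811307176723 ((0.4633029103279114, -0.11769519746303558), 0.0194840244948864)
```

{"op": "move_arm", "data": {"hand": [0.085,0.085,0.085,0.085,0.085,0.03,0.03,0.03,0.03,0.03,0.03,0.03,0.03], "dp": [[0.0005,0,0.03],[0,0,0.04],[0,0,0.03],[0,0,0.0095],[0,0,0],[0,0,0],[0,0,0],[0,0,0],[0,0,0],[0,0,0],[0,0,0],[0,0,0],[0,0,0]], "rotation": [[0,0,0],[0,0,0],[0,0,0],[0,0,0],[0,0,0],[0,0,0],[0,0,0],[0,0,0],[0,0,0],[0,0,0],[0,0,0],[0,0,0],[0,0,0]]}}

```text
time_s: 11.32
ee_pos: [0.6533, 0.0636, 0.0345]
orientation: [179.9, -0.0, 93.6]
contact_force: [-0.8, 0.1, 5.7]
width: 0.378
finger_force: 39.3
```

{"op": "move_arm", "data": {"hand": [0.03,0.03,0.03,0.03,0.03,0.03,0.03,0.03,0.03,0.03,0.03,0.03], "dp": [[0,0,-0.02],[0,0,-0.04],[0,0,-0.04],[0,0,-0.02],[-0.0081,-0.0168,0],[-0.0161,-0.0338,0],[-0.0161,-0.0338,0],[-0.0161,-0.0338,0],[-0.0161,-0.0338,0],[-0.0161,-0.0338,0],[-0.0082,-0.0167,0],[0,0,0]], "rotation": [[0,0,0],[0,0,0],[0,0,0],[0,0,0],[0,0,0],[0,0,0],[0,0,0],[0,0,0],[0,0,0],[0,0,0],[0,0,0],[0,0,0]]}}

```text
time_s: 12.82
ee_pos: [0.4569, -0.0462, 0.1547]
orientation: [179.9, 0.0, 93.5]
contact_force: [0.7, 0.2, -1.2]
width: 0.375
finger_force: 39.8
```

{"op": "move_arm", "data": {"hand": [0.03,0.03,0.03,0.03,0.03,0.03,0.03,0.03], "dp": [[0,0,0],[0,0,0.03],[0,0,0.04],[0,0,0.02],[0,0,0.01],[0,0,0.006],[0,0,0.001],[0,0,0]], "rotation": [[0,0,0],[0,0,0],[0,0,0],[0,0,0],[0,0,0],[0,0,0],[0,0,0],[0,0,0]]}}

```text
time_s: 13.82
ee_pos: [0.4573, -0.0458, 0.0472]
orientation: [180.0, 0.0, 93.6]
contact_force: [-0.5, -0.4, -0.7]
width: 0.374
finger_force: 39.8
```

{"op": "move_arm", "data": {"hand": [0.03,0.03,0.03,0.03], "dp": [[0,0,0.0015],[0,0,0.001],[0,0,0.0005],[0,0,0]], "rotation": [[0,0,0],[0,0,0],[0,0,0],[0,0,0]]}}

```text
time_s: 14.32
ee_pos: [0.4572, -0.0459, 0.0444]
orientation: [179.9, 0.0, 93.6]
contact_force: [-3.5, -0.2, 11.6]
width: 0.375
finger_force: 41.0
```

{"op": "move_arm", "data": {"hand": [0.085,0.085,0.085,0.085,0.085,0.085,0.085,0.085,0.085,0.085,0.085,0.085,0.085,0.085,0.085,0.085,0.085,0.085,0.085], "dp": [[0,0,0],[0,0,0],[0,0,0],[0,0,0],[0,0,0],[0,0,-0.02],[0,0,-0.05],[0,0,-0.06],[0,0,-0.06],[0.0325,0.0284,0],[0.0325,0.0284,0],[0.0325,0.0284,0],[0.0325,0.0284,0],[0.0325,0.0285,0],[0.0325,0.0285,0],[0.0325,0.0285,0],[0.0325,0.0285,0],[0,0,0],[0,0,0]], "rotation": [[0,0,0],[0,0,0],[0,0,0],[0,0,0],[0,0,0],[0,0,0],[0,0,0],[0,0,0],[0,0,0],[0,0,0],[0,0,0],[0,0,0],[0,0,0],[0,0,0],[0,0,0],[0,0,0],[0,0,0],[0,0,0],[0,0,0]]}}

```text
time_s: 16.7
ee_pos: [0.6675, 0.2278, 0.2332]
orientation: [-180.0, 0.0, 93.6]
contact_force: [-1.0, -0.3, -0.5]
width: 0.996
finger_force: 0.0
```

```bash
python3 - <<'E'
from h import *
m=camera_model("wrist"); p,d=get_image("wrist"); W=cloud(m,d); cv2.imwrite("pics/w3.png",p)
for lo in(.14,.162):
    k=(np.hypot(W[...,0]-.668,W[...,1]-.2285)<.04)&(W[...,2]>lo)&(W[...,2]<.18); w=W[k]; v,u=np.nonzero(k)
    print(get_state()["ee_pos"],len(w),w.mean(0),w[:,2].max(),cv2.minEnclosingCircle(w[:,:2].astype(np.float32)),u.mean(),v.mean())
p,d=get_image("top"); W=cloud(camera_model("top"),d)
for c in[(.4617,-.1156),(.4572,-.0459)]:
    k=(np.hypot(W[...,0]-c[0],W[...,1]-c[1])<.03)&(W[...,2]>.085)&(W[...,2]<.12); w=W[k]
    print("placed",len(w),w.mean(0),np.percentile(w[:,2],95),cv2.minEnclosingCircle(w[:,:2].astype(np.float32)))
E
```

```text
[0.66742439 0.22744902 0.23367935] 4467 [0.66489342 0.23399261 0.15333265] 0.1711817261378724 ((0.6651521921157837, 0.23046748340129852), 0.02496827393770218) 318.1625251846877 220.50414148197896
[0.66742439 0.22744902 0.23367935] 330 [0.66586359 0.23181669 0.16850229] 0.1711817261378724 ((0.6659471988677979, 0.23079228401184082), 0.0059354170225560665) 319.5181818181818 230.4939393939394
placed 199 [ 0.46406789 -0.11693651  0.09527898] 0.10148232233549258 ((0.4639185965061188, -0.11784769594669342), 0.01727021485567093)
placed 194 [ 0.45876205 -0.04652613  0.09509217] 0.10108035378096926 ((0.45915675163269043, -0.0470317080616951), 0.017006419599056244)
```

View pics/w3.png

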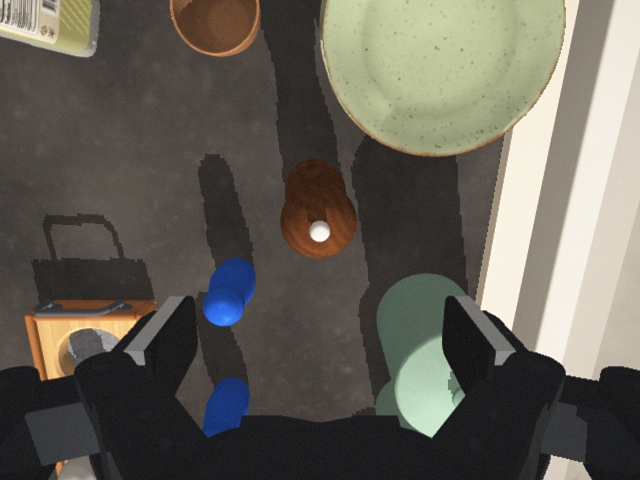

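Both shakers stand with tops at z = 0.10. The mill knob is at (320,231) and clear on all sides, so I descend on it.

{"op": "move_arm", "data": {"hand": [0.085,0.085,0.085,0.085,0.085,0.085,0.03,0.03,0.03,0.03,0.03,0.03,0.03,0.03], "dp": [[0.0015,0,0.03],[0,0,0.04],[0,0,0.03],[0,0,0.015],[0,0,0.006],[0,0,0],[0,0,0],[0,0,0],[0,0,0],[0,0,0],[0,0,0],[0,0,0],[0,0,0],[0,0,0]], "rotation": [[0,0,0],[0,0,0],[0,0,0],[0,0,0],[0,0,0],[0,0,0],[0,0,0],[0,0,0],[0,0,0],[0,0,0],[0,0,0],[0,0,0],[0,0,0],[0,0,0]], "grip_force": 50}}

```text
time_s: 18.55
ee_pos: [0.6678, 0.2297, 0.1139]
orientation: [179.9, -0.0, 93.6]
contact_force: [-2.1, -0.6, 7.7]
width: 0.52
finger_force: 47.1
```

{"op": "move_arm", "data": {"hand": [0.03,0.03,0.03,0.03,0.03,0.03,0.03,0.03,0.03,0.03,0.03,0.03,0.03,0.03,0.03,0.03,0.03,0.03,0.03,0.03], "dp": [[0,0,-0.01],[0,0,-0.03],[0,0,-0.04],[0,0,-0.04],[0,0,-0.03],[-0.0173,-0.0095,0],[-0.0346,-0.019,0],[-0.0346,-0.019,0],[-0.0346,-0.019,0],[-0.0346,-0.019,0],[-0.0346,-0.019,0],[-0.0346,-0.019,0],[-0.0346,-0.019,0],[-0.0346,-0.019,0],[-0.0346,-0.019,0],[-0.0346,-0.019,0],[-0.0346,-0.0185,0],[-0.0178,-0.0094,0],[0,0,0],[0,0,0]], "rotation": [[0,0,0],[0,0,0],[0,0,0],[0,0,0],[0,0,0],[0,0,0],[0,0,0],[0,0,0],[0,0,0],[0,0,0],[0,0,0],[0,0,0],[0,0,0],[0,0,0],[0,0,0],[0,0,0],[0,0,0],[0,0,0],[0,0,0],[0,0,0]]}}

```text
time_s: 21.05
ee_pos: [0.467, -0.1992, 0.2629]
orientation: [180.0, -0.0, 93.6]
contact_force: [0.5, 0.8, -1.6]
width: 0.518
finger_force: 48.6
```

```bash
python3 - <<'E'
from h import *
p,d=get_image("scene"); q,_=get_image("wrist"); print(get_state()["ee_pos"])
o=np.hstack([cv2.resize(p[20:320,240:520],(400,428)),cv2.resize(q,(400,300))[:300].copy() if 0 else cv2.copyMakeBorder(cv2.resize(q,(400,300)),0,128,0,0,cv2.BORDER_CONSTANT)])
cv2.imwrite("pics/g2.png",o)
E
```

```text
[ 0.46713962 -0.19896337  0.26275846]
```

View pics/g2.png

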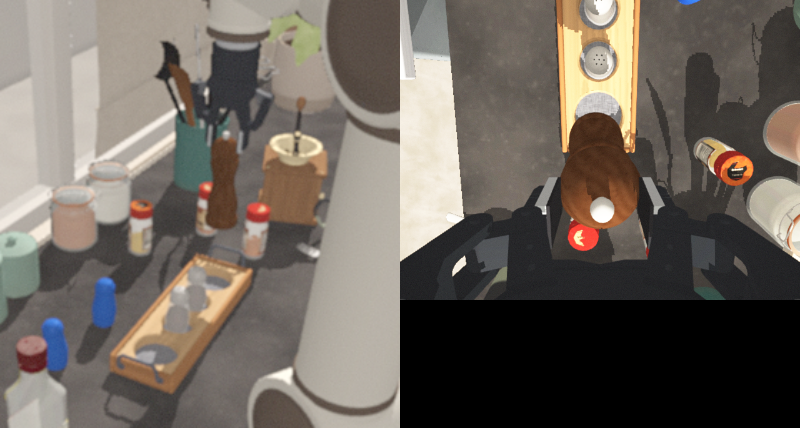

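The mill hangs upright in line with the far large well, and both shakers stand in theirs. Lowering.

{"op": "move_arm", "data": {"hand": [0.03,0.03,0.03,0.03,0.03,0.03,0.03,0.03], "dp": [[0,0,0.03],[0,0,0.04],[0,0,0.03],[0,0,0.02],[0,0,0.01],[0,0,0.004],[0,0,0.001],[0,0,0]], "rotation": [[0,0,0],[0,0,0],[0,0,0],[0,0,0],[0,0,0],[0,0,0],[0,0,0],[0,0,0]]}}

```text
time_s: 22.15
ee_pos: [0.4671, -0.1998, 0.1282]
orientation: [180.0, 0.0, 93.6]
contact_force: [0.1, 0.0, -1.5]
width: 0.523
finger_force: 48.6
```

{"op": "move_arm", "data": {"hand": [0.03,0.03,0.03], "dp": [[0,0,0.0015],[0,0,0.001],[0,0,0]], "rotation": [[0,0,0],[0,0,0],[0,0,0]]}}

```text
time_s: 22.52
ee_pos: [0.4668, -0.1997, 0.1251]
orientation: [-180.0, -0.0, 93.6]
contact_force: [-0.0, 0.4, -1.5]
width: 0.519
finger_force: 48.6
```

{"op": "move_arm", "data": {"hand": [0.03,0.03,0.03,0.03], "dp": [[0,0,0.0007],[0,0,0.0007],[0,0,0.0006],[0,0,0]], "rotation": [[0,0,0],[0,0,0],[0,0,0],[0,0,0]]}}

```text
time_s: 23.02
ee_pos: [0.4671, -0.2, 0.1239]
orientation: [179.9, 0.1, 93.6]
contact_force: [-0.5, -1.3, 8.0]
width: 0.519
finger_force: 50.6
```

{"op": "move_arm", "data": {"hand": [0.085,0.085,0.085,0.085,0.085,0.085,0.085,0.085,0.085,0.085,0.085], "dp": [[0,0,0],[0,0,0],[0,0,0],[0,0,0],[0,0,0],[0,0,-0.02],[0,0,-0.04],[0,0,-0.05],[0,0,-0.05],[0,0,-0.05],[0,0,0]], "rotation": [[0,0,0],[0,0,0],[0,0,0],[0,0,0],[0,0,0],[0,0,0],[0,0,0],[0,0,0],[0,0,0],[0,0,0],[0,0,0]], "grip_force": 60}}

```text
time_s: 24.4
ee_pos: [0.4675, -0.2001, 0.3368]
orientation: [179.7, 0.2, 93.6]
contact_force: [-0.1, -1.0, -1.1]
width: 0.995
finger_force: 0.0
```

{"op": "move_arm", "data": {"hand": [0.085,0.085,0.085,0.085,0.085,0.085,0.085,0.085,0.085,0.085,0.085,0.085,0.085,0.085,0.085,0.085], "dp": [[0.0402,0.0005,0],[0.0402,0.0005,0],[0.0402,0.0005,0],[0.0402,0.0005,0],[0.0402,0.0005,0],[0.0402,0.0005,0],[0.0402,0.0005,0],[0.0402,0.0005,0],[0.0402,0.0005,0],[0.0402,0.0005,0],[0.0402,0.0005,0],[0.0402,0.0005,0],[0.0402,0.0005,0],[0.0402,0.0005,0],[0,0,0],[0,0,0]], "rotation": [[0,0,0],[0,0,0],[0,0,0],[0,0,0],[0,0,0],[0,0,0],[0,0,0],[0,0,0],[0,0,0],[0,0,0],[0,0,0],[0,0,0],[0,0,0],[0,0,0],[0,0,0],[0,0,0]]}}

```text
time_s: 26.4
ee_pos: [0.4383, 0.3621, 0.3326]
orientation: [-180.0, 0.0, 93.6]
contact_force: [0.4, 0.5, -1.3]
width: 0.994
finger_force: 0.0
```

```bash
python3 - <<'E'
from h import *
m=camera_model("wrist"); p,d=get_image("wrist"); W=cloud(m,d); cv2.imwrite("pics/w4.png",p)
k=(np.hypot(W[...,0]-.4385,W[...,1]-.3625)<.04)&(W[...,2]>.258)&(W[...,2]<.29); w=W[k]; v,u=np.nonzero(k)
print(get_state()["ee_pos"],len(w),w.mean(0),w[:,2].max(),cv2.minEnclosingCircle(w[:,:2].astype(np.float32)),u.mean(),v.mean())
p,d=get_image("top"); W=cloud(camera_model("top"),d)
for c,h in[((.467,-.2),.18),((.4617,-.1156),.1),((.4572,-.0459),.1)]:
    k=(np.hypot(W[...,0]-c[0],W[...,1]-c[1])<.035)&(W[...,2]>h-.04)&(W[...,2]<h+.02); w=W[k]
    print("placed",len(w),w.mean(0),np.percentile(w[:,2],98),cv2.minEnclosingCircle(w[:,:2].astype(np.float32)) if len(w) else 0)
E
```

```text
[0.43842229 0.36176577 0.33289489] 2923 [0.43548365 0.3673809  0.27055226] 0.2736435406563884 ((0.4355868697166443, 0.36581891775131226), 0.017708372324705124) 317.58535750940814 229.3031132398221
placed 471 [ 0.46884495 -0.19902099  0.16330206] 0.17977819848559712 ((0.46964138746261597, -0.20128147304058075), 0.025030240416526794)
placed 229 [ 0.46316373 -0.11597336  0.09147021] 0.10190289892880668 ((0.46287262439727783, -0.11783530563116074), 0.018745431676506996)
placed 223 [ 0.45921365 -0.04537011  0.09174653] 0.10151825371211727 ((0.460061639547348, -0.04575251415371895), 0.018628912046551704)
```

View pics/w4.png

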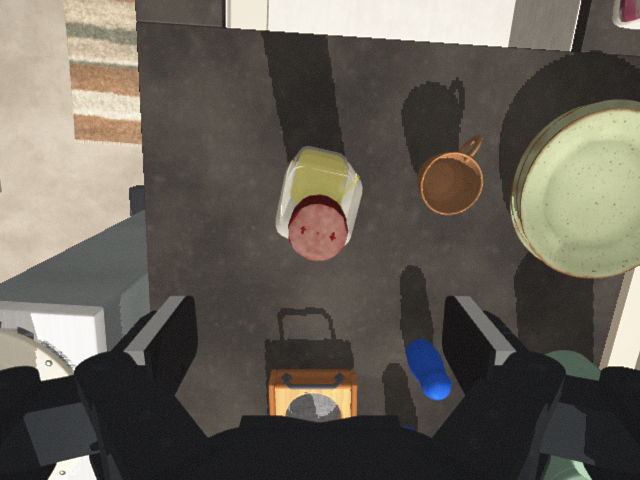

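The mill stands in its well (top at z = 0.18). The bottle cap is at (318,230), almost under the tool. Descending.

{"op": "move_arm", "data": {"hand": [0.085,0.085,0.085,0.085,0.085,0.085,0.02,0.02,0.02,0.02,0.02,0.02,0.02,0.02], "dp": [[0.0015,0,0.03],[0,0,0.03],[0,0,0.025],[0,0,0.013],[0,0,0.005],[0,0,0],[0,0,0],[0,0,0],[0,0,0],[0,0,0],[0,0,0],[0,0,0],[0,0,0],[0,0,0]], "rotation": [[0,0,0],[0,0,0],[0,0,0],[0,0,0],[0,0,0],[0,0,0],[0,0,0],[0,0,0],[0,0,0],[0,0,0],[0,0,0],[0,0,0],[0,0,0],[0,0,0]], "grip_force": 60}}

```text
time_s: 28.25
ee_pos: [0.4383, 0.364, 0.2307]
orientation: [180.0, -0.0, 93.6]
contact_force: [-1.2, -0.8, 5.0]
width: 0.358
finger_force: 59.9
```

{"op": "move_arm", "data": {"hand": [0.02,0.02,0.02,0.02], "dp": [[0,0,-0.005],[0,0,-0.01],[0,0,-0.01],[0,0,0]], "rotation": [[0,0,0],[0,0,0],[0,0,0],[0,0,0]]}}

```text
time_s: 28.75
ee_pos: [0.4386, 0.3641, 0.2562]
orientation: [179.9, -0.0, 93.6]
contact_force: [0.5, 0.1, -5.2]
width: 0.356
finger_force: 59.7
```

```bash
python3 - <<'E'
from h import *
s=get_state(); print(s["ee_pos"],s["width"],s["contact_force"],s["finger_force"],s["ft_torque"])
p,d=get_image("scene"); cv2.imwrite("pics/g3.png",cv2.resize(p[130:410,120:420],None,fx=2,fy=2))
E
```

```text
[0.43856083 0.36412259 0.25620383] 0.3560423643931712 [ 0.47797613  0.08910007 -5.24265082] 59.65870946645737 [0.01430369 0.01892287 0.00330787]
```

View pics/g3.png

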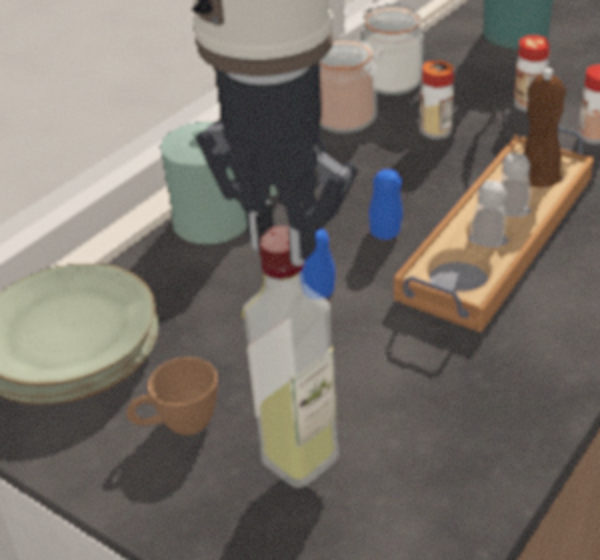

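The bottle is lifted upright (about 5 N). I carry it to hover over the near large well.

{"op": "move_arm", "data": {"hand": [0.02,0.02,0.02,0.02,0.02,0.02,0.02,0.02,0.02,0.02,0.02,0.02,0.02,0.02,0.02,0.02,0.02], "dp": [[0,0,-0.02],[0,0,-0.03],[0,0,-0.03],[-0.0127,0,0],[-0.025,-0.0008,0],[-0.036,-0.0009,0],[-0.036,-0.0009,0],[-0.036,-0.0009,0],[-0.036,-0.0009,0],[-0.036,-0.0009,0],[-0.036,-0.0009,0],[-0.036,-0.0009,0],[-0.025,-0.0009,0],[-0.011,0,0],[0,0,0],[0,0,0],[0,0,0]], "rotation": [[0,0,0],[0,0,0],[0,0,0],[0,0,0],[0,0,0],[0,0,0],[0,0,0],[0,0,0],[0,0,0],[0,0,0],[0,0,0],[0,0,0],[0,0,0],[0,0,0],[0,0,0],[0,0,0],[0,0,0]]}}

```text
time_s: 30.92
ee_pos: [0.4507, 0.0391, 0.335]
orientation: [-180.0, -0.0, 93.7]
contact_force: [-0.7, -1.0, -5.1]
width: 0.352
finger_force: 60.4
```

```bash
python3 - <<'E'
from h import *
q,_=get_image("wrist"); p,d=get_image("scene"); s=get_state(); print(s["ee_pos"],s["orientation"],s["width"],s["contact_force"])
a=cv2.resize(p[150:350,220:420],(400,400),interpolation=cv2.INTER_CUBIC); b=cv2.copyMakeBorder(cv2.resize(q,(400,300)),0,100,0,0,cv2.BORDER_CONSTANT)
cv2.imwrite("pics/g4.png",np.hstack([a,b]))
E
```

```text
[0.45078904 0.03889266 0.3350643 ] [-1.79997617e+02 -8.02319425e-03  9.36617675e+01] 0.35338035548458774 [ 0.27438851  0.43217951 -5.86870026]
```

View pics/g4.png

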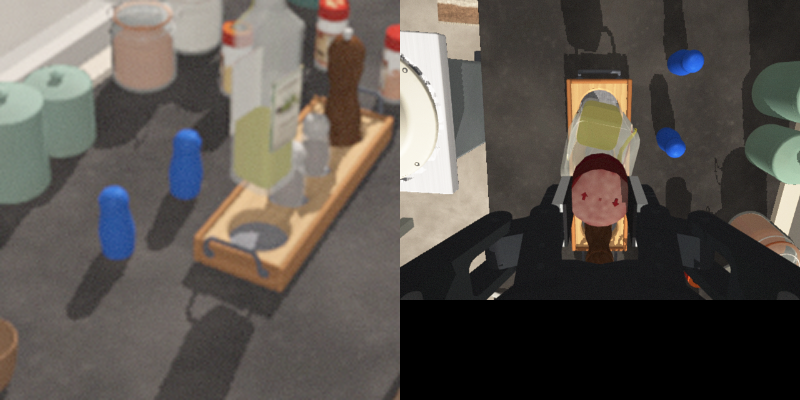

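The bottle is upright over the near well, and the mill and both shakers stand in theirs. Lowering to just above the mouth, then slowly.

{"op": "move_arm", "data": {"hand": [0.02,0.02,0.02,0.02,0.02,0.02,0.02,0.02], "dp": [[0,0,0.02],[0,0,0.025],[0,0,0.015],[0,0,0.006],[0,0,0.005],[0,0,0.005],[0,0,0.004],[0,0,0]], "rotation": [[0,0,0],[0,0,0],[0,0,0],[0,0,0],[0,0,0],[0,0,0],[0,0,0],[0,0,0]]}}

```text
time_s: 32.02
ee_pos: [0.4507, 0.0384, 0.255]
orientation: [-180.0, -0.0, 93.6]
contact_force: [-0.2, 0.3, -5.8]
width: 0.354
finger_force: 60.4
```

Bottom is at z ≈ 0.024, inside the well with no contact. Continuing.

{"op": "move_arm", "data": {"hand": [0.02,0.02,0.02,0.02,0.02], "dp": [[0,0,0.004],[0,0,0.004],[0,0,0.003],[0,0,0.001],[0,0,0]], "rotation": [[0,0,0],[0,0,0],[0,0,0],[0,0,0],[0,0,0]]}}

```text
time_s: 32.65
ee_pos: [0.4508, 0.0384, 0.2431]
orientation: [180.0, -0.0, 93.6]
contact_force: [-0.3, 0.8, -5.8]
width: 0.354
finger_force: 60.4
```

{"op": "move_arm", "data": {"hand": [0.02,0.02,0.02,0.02], "dp": [[0,0,0.0008],[0,0,0.0008],[0,0,0],[0,0,0]], "rotation": [[0,0,0],[0,0,0],[0,0,0],[0,0,0]]}}

```text
time_s: 33.15
ee_pos: [0.4508, 0.0384, 0.2415]
orientation: [180.0, -0.0, 93.6]
contact_force: [0.1, 0.4, -6.0]
width: 0.352
finger_force: 60.4
```

{"op": "move_arm", "data": {"hand": [0.02,0.02,0.02,0.02], "dp": [[0,0,0.0006],[0,0,0.0006],[0,0,0.0003],[0,0,0]], "rotation": [[0,0,0],[0,0,0],[0,0,0],[0,0,0]]}}

```text
time_s: 33.65
ee_pos: [0.451, 0.0384, 0.2407]
orientation: [179.9, 0.0, 93.6]
contact_force: [-1.3, 0.0, 5.5]
width: 0.356
finger_force: 62.0
```

{"op": "move_arm", "data": {"hand": [0.085,0.085,0.085,0.085,0.085,0.085,0.085,0.085,0.085,0.085,0.085,0.085], "dp": [[0,0,0],[0,0,0],[0,0,0],[0,0,0],[0,0,0],[0,0,0],[0,0,-0.02],[0,0,-0.03],[0,0,-0.04],[0,0,-0.03],[0,0,0],[0,0,0]], "rotation": [[0,0,0],[0,0,0],[0,0,0],[0,0,0],[0,0,0],[0,0,0],[0,0,0],[0,0,0],[0,0,0],[0,0,0],[0,0,0],[0,0,0]]}}

```text
time_s: 35.15
ee_pos: [0.4507, 0.0384, 0.3593]
orientation: [-180.0, -0.0, 93.6]
contact_force: [0.5, 0.1, -0.3]
width: 0.994
finger_force: 0.0
```

```bash
python3 - <<'E'
from h import *
m=camera_model("wrist"); q,d=get_image("wrist"); W=cloud(m,d)
k=(np.hypot(W[...,0]-.451,W[...,1]-.0385)<.04)&(W[...,2]>.26)&(W[...,2]<.31); w=W[k]
print("cap",len(w),w.mean(0),np.percentile(w[:,2],98))
p,d=get_image("scene"); s=get_state(); print(s["ee_pos"],s["contact_force"],s["time_s"])
a=cv2.resize(p[130:350,200:450],(455,400),interpolation=cv2.INTER_CUBIC); b=cv2.copyMakeBorder(cv2.resize(q,(340,255)),0,145,0,0,cv2.BORDER_CONSTANT)
cv2.imwrite("pics/fin.png",np.hstack([a,b]))
E
```

```text
cap 2626 [0.44837576 0.042226   0.28011665] 0.2824438676594777
[0.45057122 0.03839073 0.35906553] [0.5285121 0.0441908 0.2286282] 35.25
```

View pics/fin.png

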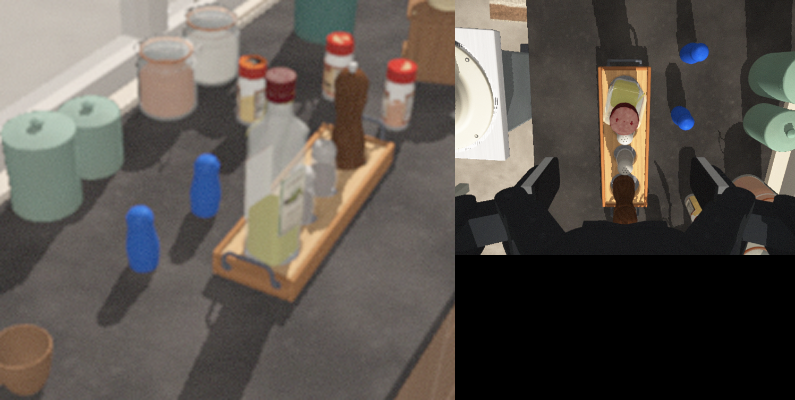

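The bottle, two shakers and mill all stand upright in the caddy, with the cap top at z = 0.281 as expected. The jars, cup and blue shakers are undisturbed and the gripper is clear, so I hand in.

```bash
python3 -c "
from rig import *
print(close_job())"
```

```text
the job is handed in; nothing more can be done
None
```

The caddy is filled and handed in at about 35 s: both grey salt shakers, the pepper mill and the oil bottle stand upright in their wells, and the spice jars and cup were left where they were.

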